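# Hold a tube down on the touch mixer

### The job

Somebody left a specimen pot standing on the head of the touch mixer: lift it off and set it down upright in the shallow tray, not dropping it. Then take the tall tube out of the rack, stand it upright in the mixer's cup and push it straight down, firmly but without ramming, until the sprung head is fully down on its stop. Finish like that: still holding the tube and keeping the head pressed fully down, and leave all other things where they are.

Things in the scene. Friction and masses are not known exactly. Their poses are not given: they have to be found in the camera images.
- mixer: Touch mixer, fixed to the bench: a white box 130 x 130 mm, 75 mm high, with a small black knob on its side. Origin: centre of its underside, on the bench; z up. The sprung head stands on the middle of its top.
- head_seat (a point): Centre of the inner floor of the mixer's head, a round black rubber cup, open at the top: 49 mm across outside at the rim, 11 mm deep inside, its mouth 40 mm wide, narrowing to about 33 mm at the floor. The floor lies 90 mm above the bench and the rim 101 mm with the head up; this point sinks with the head. At the start the pot stands on the rim.
- head (a joint): How far the sprung head is pressed down, in m: 0 up, 0.008 at the hard stop (8 mm travel). It springs back when let go. It starts to sink at about 5 N, needs about 12 N to reach the stop; press with about 15 to 25 N in all, and never over 45 N.
- pot_center (a point): Centre of the specimen pot (half-way up, 30 mm above its foot): a white cylinder 50 mm across and 46 mm high, with a grey screw lid 54 mm across on top, 60 mm high in all, about 100 g. Closed. Its z axis points up through the lid. At the start it stands on the rim of the mixer's head.
- tray: Shallow steel open tray, fixed to the bench, outside 200 mm (its x) x 150 mm (its y), 20 mm high, walls and floor 4 mm. Origin: centre of its underside, on the bench. A pair of steel tweezers, 120 mm long and 8 mm high, lies in it across its +x end (along y, at about x = +75 mm, nothing else between x = -96 and +60 mm): the pot goes in the free part.
- rack: White plastic tube rack, fixed to the bench: 200 mm (its x) x 70 mm (its y), 52 mm high. Three holes in a row along its x, at x = -60, 0 and +60 mm, each about 31 mm square; the tubes stand on its floor 8 mm above the bench. Origin: centre of its underside, on the bench. One hole holds the tall tube, the others two shorter tubes that stay there.
- tube_center (a point): Centre (half-way up, 57.5 mm above its foot) of the tall closed tube: straight white cylinder 28 mm across with flat foot, 115 mm long in all, the top 14 mm being a grey cap 32 mm across; about 60 g; upright in the rack. Its z axis points up through the cap.
- tube_foot (a point): Centre of the flat foot of the tall tube.
- short_tube_a_center (a point): Centre of a short tube in the rack, same shape as the tall one but 72 mm long (its top 80 mm above the bench). Leave in the rack.
- short_tube_b_center (a point): Centre of the other short tube in the rack, the same. Leave in the rack.
- tweezers: Steel tweezers lying in the tray, origin at the middle of their underside. Bystander.
- slide_box: Flat green slide box 80 x 55 x 22 mm on the bench to the far right, origin under its centre. Bystander.
- reagent: Brown bottle 56 mm across, 120 mm high, on the bench beyond the work area, origin under its centre. Bystander.
- beaker: White open beaker 66 mm across, 80 mm high, on the bench beyond the work area, origin under its centre. Bystander.
- jar: Small closed jar 48 mm across, 55 mm high, on the bench to the far left, origin under its centre. Bystander.
Things that resemble listed ones, but are neither listed nor needed, are in the scene too. Leave any purple or yellow look-alike of the part that bears pot_center alone.

How it is judged:
By the outcome, as a careful person would: the job done as asked, in the order asked, and still so for the second after the job is handed in, while the arm keeps its last pose, push and grip.
It also fails if it takes over 67 s, if anything falls off the work surface, if the arm or the gripper's body presses on something with over 40 N, if the wrist force passes 120 N, or if a joint passes its speed limit or range.

### The arm

A 7-joint arm with a two-finger parallel gripper is mounted at the origin on the work surface. World frame = base frame: x ahead of the robot, y to its left, z up, the work surface at z = 0. Lengths are in m, angles in rad, forces in N, time in s.
With the tool pointing down it reaches from about 0.425 to 0.925 m from the base axis. Payload 6.8 kg.
Tool frame: the origin (TCP) lies midway between the tips of the shut fingers; the grasp point (between the pads) lies 19 mm behind it; z points along the fingers, y is the line along which they close (so a half turn about z gives the same grasp; the last joint's range is limited). The gripper opens to 85 mm and grips with 20 to 120 N. Pads are 22 mm wide; open, the fingers measure 114 mm over their backs; the gripper's body (76 mm by 85 mm) begins 54 mm behind the grasp point. The pads swing forward as they close: fully open they stand 13 mm farther back than shut.
Start: joints at [-1.353, 0.477, 0.022, 1.555, -0.011, 1.109, -0.083], TCP at [0.216, 0.64, 0.231] pointing down, gripper open.
Joint ranges: [-2.96, 2.96], [-0.34, 2.1], [-1.41, 1.46], [0.24, 2.44], [-1.37, 4.51], [0.17, 1.92], [-2.96, 2.96]. Speed limits (rad/s): [2.39, 2.39, 3.14, 3.14, 3.14, 3.14, 3.14].

### API

Orientations are given as a unit quaternion [w, x, y, z].
In Python, from station import * gives the robot as it stands.
- The arm moves only by the shell command python3 -m creep 'ROWS' [FORCE]. ROWS is JSON, a list of rows, each a list of 7 numbers: the gripper command: -1 is shut, 1 is fully open, values between are in proportion, then the shift along the world's x, y, z in mm, then the turn, a rotation vector about the world's x, y, z in rad. A call has 1 to 5 rows; each row shifts and turns the commanded pose from where the row before left it; what a row does not reach is not made up. A row lasts 1/8 s, in which the tool goes at most 62.5 mm and 10.7 degrees, less where a joint would pass 70% of its speed; a pose out of reach is approached as far as the arm can. A call is refused whole if a number of a shift passes 62.5 or a number of a turn 0.188, either way. A call with a gripper value outside its range is refused whole. The fingers move at their own pace and stop on an object; FORCE is the grip in N (left out, the last holds). Time passes only in rows, so rows that do not move let the fingers close. It gives the time, the measured TCP pose, the force, the opening and the grip force at its end, in the units of the state.
- get_obs(): the state, without advancing time (a new reading comes with each control period).
- read_camera(name): name is "side" or "top"; returns (picture, depth): 480x640x3 uint8, red, green, blue; 480x640 float32, m along the optical axis (not along the pixel's ray), 0 where there is no reading.
- camera_params(name): a dict with "intrinsics" (3x3 intrinsics, pixels), "k1" (the pictures are not rectified: a ray, as slopes to the right and down, at radius r is drawn at 1 + k1 r^2 times it, then the intrinsics apply), "cam_to_world" (4x4, takes a point from camera to world coordinates). Camera axes: x right, y up, looking along -z (the intrinsics and any distortion apply to the point x, -y, -z); pixel columns grow to the right and rows downward; lengths in m; the calibration is good to about 2 mm. A picture is of the moment at which its call begins. camera_params takes no time and is no camera call.
- hand_in(): hands the job in; it is judged then, once.
The state is a dict: "t": time; "q": joint angles; "joint_vel": joint speeds; "joint_torque": joint torques, N m; "eef_pos": TCP position; "tool_rot": TCP orientation; "contact_force": force on the tool from outside, world axes, zero at the start; "torque": the same for the moment, N m; "gripper_width": opening from 0.0 (shut) to 1.0 (fully open); "grasp_force": force on a finger pad.
Only numpy, scipy, OpenCV 4.12 (cv2) and the standard library are available. Lean on these libraries where they do the work, as an engineer would, in place of code of your own. Each camera call takes 0.05 s, during which the arm holds its last target. There are 200 camera calls.

## Working session

There is one attempt and no reset: what is moved stays moved. The work goes in short steps, Python scripts to look and compute and a shell command to move; the robot and the scene stay as the last step left them, time stands still between calls to the robot, and variables do not carry over. Pictures are saved under pics/ and viewed, at most 10 in all, crops included, and the job is handed in when it is done.

```bash
mkdir -p pics; cat > h.py <<'E'
from station import *
import numpy as np, cv2
def snap(name,fn):
    im,d=read_camera(name); np.savez('pics/'+fn+'.npz',im=im,d=d)
    cv2.imwrite('pics/'+fn+'.png',im[:,:,::-1]); return im,d
def cloud(name,d):
    p=camera_params(name);K=np.array(p['intrinsics'],float);T=np.array(p['cam_to_world'])
    v,u=np.mgrid[:480,:640].astype(np.float32)
    pts=np.stack([u.ravel(),v.ravel()],1)[:,None].astype(np.float64)
    n=cv2.undistortPoints(pts,K,np.array([p['k1'],0,0,0],float))[:,0].reshape(480,640,2)
    c=np.stack([n[...,0]*d,-n[...,1]*d,-d,np.ones_like(d)],-1)
    w=(c@T.T)[...,:3]; w[d==0]=np.nan; return w
E
python3 - <<'E'
from h import *
for n in('side','top'):
    im,d=snap(n,n+'0'); p=camera_params(n); print(n,np.round(p['cam_to_world'],3).tolist(),p['k1'])
o=get_obs();print(o['t'],o['eef_pos'],o['tool_rot'],o['contact_force'],o['gripper_width'])
E
```

```text
side [[-0.95, 0.19, -0.248, 0.296], [-0.312, -0.562, 0.766, 0.943], [0.006, 0.805, 0.593, 0.84], [0.0, 0.0, 0.0, 1.0]] -0.19443428245319996
top [[0.001, 0.983, -0.184, 0.386], [-1.0, 0.002, 0.009, -0.011], [0.01, 0.184, 0.983, 1.153], [0.0, 0.0, 0.0, 1.0]] 0.020265488452514555
0.1 [0.21589954 0.63897386 0.23038759] [-5.01013371e-05  1.62143577e-01  9.86766811e-01 -8.48003786e-04] [-0.38464858  0.56349441  0.30180418] 1.0001231306806715
```

View pics/side0.png

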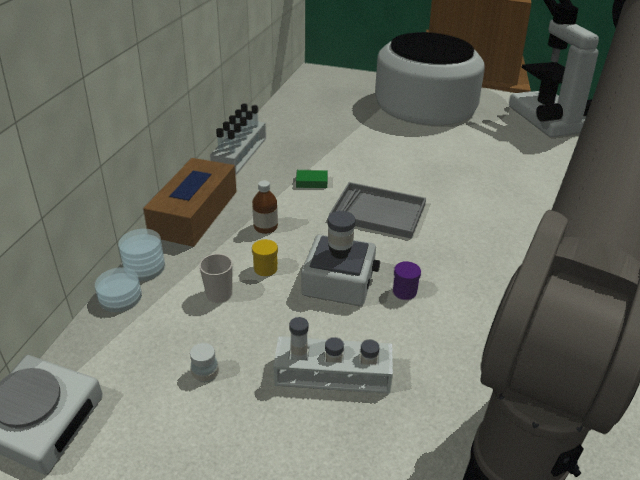

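View pics/top0.png

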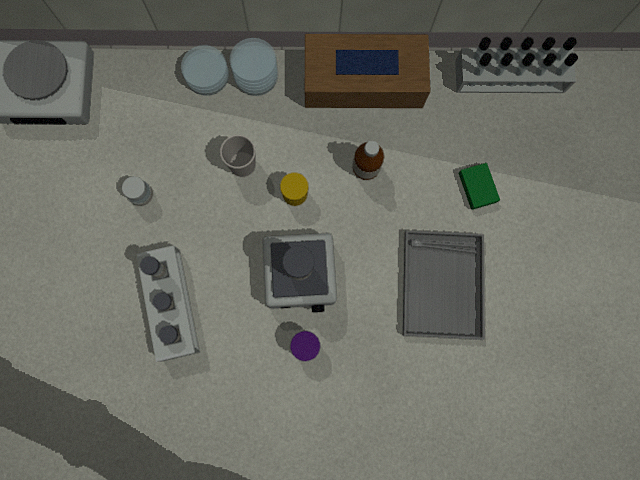

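Both views agree. In the top view the pot lid is on the mixer at about (298,262), the tall tube is in the rack's far hole at (150,265), and the tray spans (405–483, 232–338) with the tweezers at its top edge. I'll measure these next.

```bash
python3 - <<'E'
from h import *
W={}
for n in('side','top'):
    W[n]=cloud(n,np.load(f'pics/{n}0.npz')['d'])
def circ(n,box,z0,z1,lab,m=None):
    u0,v0,u1,v1=box; w=W[n][v0:v1,u0:u1].reshape(-1,3); w=w[(w[:,2]>z0)&(w[:,2]<z1)]
    c,r=cv2.minEnclosingCircle((w[:,:2]*1000).astype(np.float32))
    print(lab,n,len(w),'c',np.round(c,1),'r',round(r,1),'med',np.round(np.median(w,0)*1000,1), 'rect',[np.round(a,1).tolist() if i<2 else round(a,1) for i,a in enumerate(cv2.minAreaRect((w[:,:2]*1000).astype(np.float32)))])
circ('top',(270,230,330,290),.153,.17,'pot')
circ('side',(315,195,370,260),.153,.17,'pot')
circ('top',(130,245,180,290),.115,.13,'tall')
circ('side',(280,310,320,350),.115,.13,'tall')
circ('top',(145,280,180,318),.072,.088,'shA')
circ('top',(155,312,190,350),.072,.088,'shB')
circ('top',(120,235,210,365),.045,.06,'rack')
circ('side',(260,320,405,400),.045,.06,'rack')
circ('top',(390,220,495,350),.013,.03,'tray')
circ('side',(325,175,435,245),.014,.03,'tray')
circ('top',(255,225,345,315),.068,.082,'mixer')
circ('top',(280,330,330,365),.03,.1,'purple')
circ('top',(275,165,315,210),.03,.1,'yellow')
circ('top',(110,170,160,210),.04,.1,'jar')
circ('top',(340,130,395,185),.06,.14,'reagent')
circ('top',(215,130,262,180),.06,.1,'beaker')
E
```

```text
pot top 820 c [533.3   7.8] r 27.2 med [532.6   8.3 161.8] rect [[533.4, 7.6], [53.6, 51.8], 0.5]
pot side 422 c [529.   10.7] r 28.8 med [529.6  13.8 159.7] rect [[530.4, 11.0], [55.4, 52.4], 88.8]
tall top 276 c [531.9 266.3] r 16.0 med [531.1 265.7 123.4] rect [[531.4, 266.5], [30.5, 30.3], 78.2]
tall side 251 c [529.6 267.8] r 16.7 med [528.7 269.9 121.2] rect [[528.8, 268.3], [31.9, 30.2], 70.7]
shA top 263 c [473.7 253. ] r 16.1 med [472.8 252.3  80.3] rect [[473.6, 252.6], [31.5, 30.3], 71.7]
shB top 267 c [413.2 239.1] r 16.3 med [413.1 238.5  80.1] rect [[414.0, 239.0], [29.5, 31.8], 0.3]
rack top 3304 c [473.5 252.4] r 106.0 med [463.9 247.7  52.5] rect [[473.4, 252.4], [202.2, 73.1], 13.3]
rack side 2904 c [470.9 253.1] r 105.7 med [467.1 263.3  50.8] rect [[471.5, 252.5], [201.0, 77.0], 14.1]
tray top 1177 c [ 510.9 -265.4] r 124.2 med [ 533.6 -273.6   19.9] rect [[511.2, -265.9], [151.4, 202.0], 87.4]
tray side 557 c [ 542.1 -267.8] r 153.6 med [ 500.8 -295.3   18.2] rect [[541.5, -267.8], [162.9, 264.3], 87.2]
mixer top 3100 c [533.3   8.6] r 86.4 med [521.8   6.1  74.6] rect [[533.0, 8.0], [126.4, 126.6], 3.7]
purple top 704 c [395.8  -3.3] r 26.8 med [396.   -3.1  60.9] rect [[395.8, -3.5], [51.6, 52.7], 44.2]
yellow top 684 c [691.5  18.4] r 27.4 med [688.9  18.7  60.5] rect [[690.9, 18.3], [52.8, 53.2], 8.9]
jar top 452 c [688.6 322. ] r 22.6 med [687.1 319.9  55.2] rect [[688.3, 321.4], [42.8, 42.6], 6.5]
reagent top 721 c [ 745.2 -122.2] r 27.9 med [ 737.2 -119.3   87.8] rect [[743.4, -122.1], [55.1, 50.7], 80.5]
beaker top 387 c [752.4 123.2] r 33.6 med [761.9 124.7  77.2] rect [[751.6, 123.3], [64.4, 65.0], 72.5]
```

```bash
M='python3 -m creep'
python3 -m creep '[[1,21,-42,0,0,0,0],[1,21,-42,0,0,0,0],[1,21,-42,0,0,0,0],[1,21,-42,0,0,0,0],[1,21,-42,0,0,0,0]]' 30
python3 -m creep '[[1,21,-42,0,0,0,0],[1,21,-42,0,0,0,0],[1,21,-42,0,0,0,0],[1,21,-42,0,0,0,0],[1,21,-42,0,0,0,0]]'
python3 -m creep '[[1,21,-42,0,0,0,0],[1,21,-42,0,0,0,0],[1,21,-42,0,0,0,0],[1,21,-42,0,0,0,0],[1,0,0,0,0,0,0]]'
```

```text
t: 0.72
eef_pos: [0.3215, 0.4278, 0.231]
tool_rot: [-0.0, 0.162, 0.987, -0.0]
contact_force: [0.3, 0.8, 0.3]
gripper_width: 1.001
grasp_force: 0.0
t: 1.35
eef_pos: [0.4264, 0.2179, 0.2312]
tool_rot: [-0.0, 0.162, 0.987, -0.0]
contact_force: [1.7, 0.0, -0.2]
gripper_width: 1.001
grasp_force: 0.0
t: 1.98
eef_pos: [0.5109, 0.0474, 0.2312]
tool_rot: [0.0, 0.166, 0.986, -0.001]
contact_force: [0.1, -0.2, 0.2]
gripper_width: 0.997
grasp_force: 0.0
```

```bash
python3 -m creep '[[1,21,-38.5,0,0,0,0],[1,0,0,-20,0,0,0],[1,0,0,0,0,0,0],[1,0,0,0,0,0,0]]'
python3 - <<'E'
from h import *
im,d=snap('side','side1'); a=cv2.resize(im[150:310,260:470],None,fx=3.5,fy=3.5)
cv2.imwrite('pics/c1.png',a[:,:,::-1])
w=cloud('side',d)[180:300,290:400].reshape(-1,3)
w=w[(w[:,2]>.106)&(w[:,2]<.145)];print(len(w),np.nanmin(w,0),np.nanmedian(w,0))
E
```

```text
t: 2.48
eef_pos: [0.5308, 0.0141, 0.2115]
tool_rot: [-0.0, 0.161, 0.987, 0.0]
contact_force: [-0.5, 0.1, -0.3]
gripper_width: 1.002
grasp_force: 0.0
410 [0.50481939 0.00383674 0.10607611] [0.52427237 0.02960704 0.12594475]
```

View pics/c1.png

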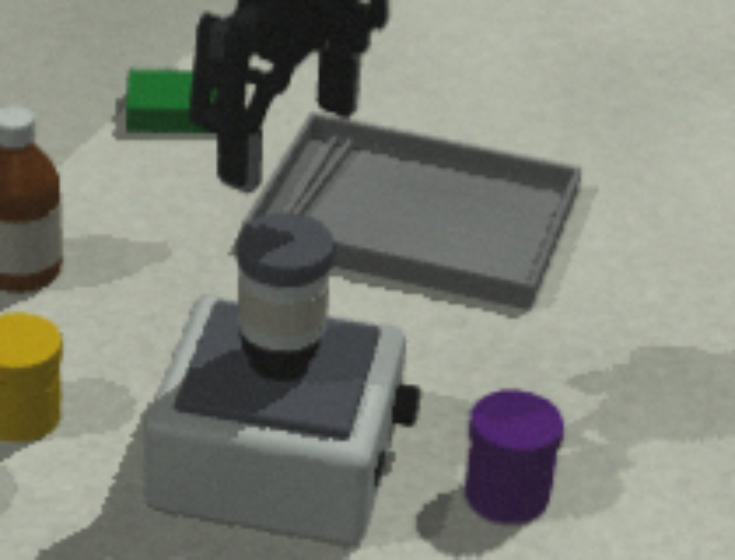

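The crop shows the fingers straddling above the pot, at about (235,180) and (340,110), with the lid centred at (285,245). I'll go down in steps.

```bash
python3 -m creep '[[1,1,-5,-20,0,0,0],[1,0,0,-25,0,0,0],[1,0,0,-25,0,0,0],[1,0,0,-22,0,0,0],[1,0,0,-11,0,0,0]]'
python3 -m creep '[[1,0,0,0,0,0,0],[1,0,0,0,0,0,0]]'
```

```text
t: 3.15
eef_pos: [0.5318, 0.0087, 0.1079]
tool_rot: [-0.0, 0.162, 0.987, 0.0]
contact_force: [0.4, 0.4, -0.6]
gripper_width: 1.002
grasp_force: 0.0
t: 3.4
eef_pos: [0.5327, 0.0082, 0.1092]
tool_rot: [0.001, 0.162, 0.987, 0.0]
contact_force: [-0.1, -0.1, 1.6]
gripper_width: 0.997
grasp_force: 0.0
```

```bash
python3 -m creep '[[0.3,0,0,0,0,0,0],[0.3,0,0,0,0,0,0],[0,0,0,0,0,0,0],[-0.3,0,0,0,0,0,0],[-1,0,0,0,0,0,0]]' 30
python3 -m creep '[[-1,0,0,0,0,0,0],[-1,0,0,0,0,0,0],[-1,0,0,0,0,0,0]]'
```

```text
t: 4.03
eef_pos: [0.5323, 0.008, 0.1086]
tool_rot: [0.0, 0.162, 0.987, 0.0]
contact_force: [-0.1, 0.2, 4.7]
gripper_width: 0.614
grasp_force: 30.5
t: 4.4
eef_pos: [0.5323, 0.008, 0.1084]
tool_rot: [0.0, 0.162, 0.987, 0.0]
contact_force: [0.5, -0.1, 3.3]
gripper_width: 0.612
grasp_force: 30.5
```

```bash
python3 -m creep '[[-1,0,0,4,0,0,0],[-1,0,0,12,0,0,0],[-1,0,0,25,0,0,0],[-1,0,0,25,0,0,0],[-1,0,0,0,0,0,0]]'
python3 -m creep '[[-1,0,0,0,0,0,0],[-1,0,0,0,0,0,0]]'
python3 - <<'E'
from h import *
im,d=snap('side','side2'); a=cv2.resize(im[120:310,260:470],None,fx=3,fy=3)
cv2.imwrite('pics/c2.png',a[:,:,::-1])
E
```

```text
t: 5.03
eef_pos: [0.5332, 0.008, 0.1763]
tool_rot: [0.002, 0.162, 0.987, 0.001]
contact_force: [-0.3, -0.2, -0.4]
gripper_width: 0.611
grasp_force: 31.6
t: 5.28
eef_pos: [0.5313, 0.008, 0.1734]
tool_rot: [-0.001, 0.162, 0.987, -0.0]
contact_force: [0.2, -0.1, -1.1]
gripper_width: 0.612
grasp_force: 31.6
```

View pics/c2.png

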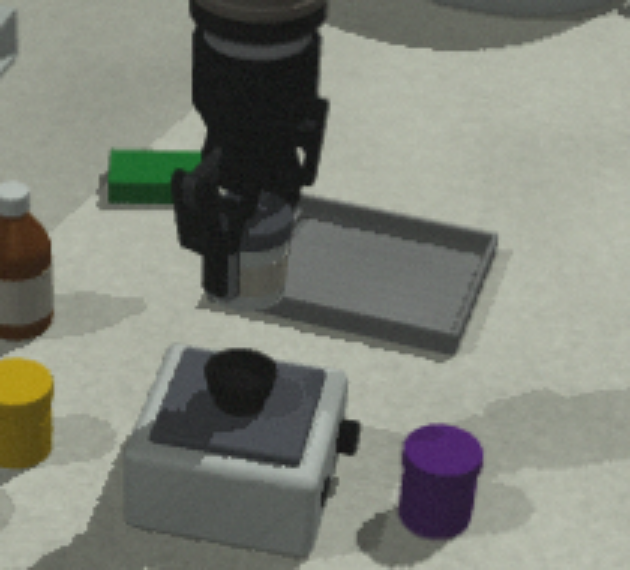

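The pot hangs upright in the gripper at about (262,250), and the empty cup is clear at (240,380). Next is the tray.

```bash
python3 -m creep '[[-1,-2,-15,0,0,0,0],[-1,-5,-30,0,0,0,0],[-1,-5,-36,0,0,0,0],[-1,-5,-36,0,0,0,0],[-1,-5,-36,0,0,0,0]]'
python3 -m creep '[[-1,-5,-36,0,0,0,0],[-1,-5,-36,0,0,0,0],[-1,-5,-30,-10,0,0,0],[-1,-2,-15,-20,0,0,0],[-1,0,0,-25,0,0,0]]'
python3 -m creep '[[-1,0,0,-25,0,0,0],[-1,0,0,-20,0,0,0],[-1,0,0,-20,0,0,0],[-1,0,0,0,0,0,0],[-1,0,0,0,0,0,0]]'
```

```text
t: 5.95
eef_pos: [0.5092, -0.1473, 0.1741]
tool_rot: [-0.0, 0.163, 0.987, -0.0]
contact_force: [-0.8, 0.4, -0.5]
gripper_width: 0.614
grasp_force: 31.6
t: 6.58
eef_pos: [0.492, -0.2652, 0.119]
tool_rot: [0.0, 0.164, 0.986, -0.001]
contact_force: [-0.5, 0.6, -0.7]
gripper_width: 0.609
grasp_force: 31.6
t: 7.2
eef_pos: [0.493, -0.2628, 0.0548]
tool_rot: [0.0, 0.163, 0.987, -0.0]
contact_force: [-0.7, -0.3, -0.1]
gripper_width: 0.611
grasp_force: 31.6
```

```bash
python3 -m creep '[[-1,0,0,-15,0,0,0],[-1,0,0,-13,0,0,0],[-1,0,0,-8,0,0,0],[-1,0,0,-3,0,0,0],[-1,0,0,0,0,0,0]]'
python3 -m creep '[[-1,0,0,-2,0,0,0],[-1,0,0,0,0,0,0]]'
```

```text
t: 7.82
eef_pos: [0.493, -0.262, 0.0151]
tool_rot: [-0.0, 0.162, 0.987, 0.0]
contact_force: [0.4, -0.5, -1.4]
gripper_width: 0.609
grasp_force: 31.6
t: 8.07
eef_pos: [0.4931, -0.262, 0.0134]
tool_rot: [0.0, 0.162, 0.987, 0.0]
contact_force: [0.6, 0.0, -0.3]
gripper_width: 0.609
grasp_force: 31.6
```

```bash
python3 -m creep '[[-1,0,0,-1,0,0,0],[-1,0,0,0,0,0,0]]'
python3 -m creep '[[-1,0,0,-1,0,0,0],[-1,0,0,0,0,0,0]]'
```

```text
t: 8.32
eef_pos: [0.4931, -0.262, 0.0123]
tool_rot: [0.0, 0.162, 0.987, 0.0]
contact_force: [-0.2, 0.2, -1.6]
gripper_width: 0.61
grasp_force: 31.6
t: 8.57
eef_pos: [0.4931, -0.2621, 0.012]
tool_rot: [0.0, 0.162, 0.987, 0.0]
contact_force: [-2.2, 0.6, 7.7]
gripper_width: 0.61
grasp_force: 30.8
```

```bash
python3 -m creep '[[0.35,0,0,0,0,0,0],[0.5,0,0,0,0,0,0],[0.7,0,0,0,0,0,0],[0.7,0,0,0,0,0,0]]'
python3 -m creep '[[0.7,0,0,10,0,0,0],[0.7,0,0,20,0,0,0],[0.7,0,0,30,0,0,0],[0.7,0,0,40,0,0,0],[0.7,0,0,40,0,0,0]]'
```

```text
t: 9.07
eef_pos: [0.493, -0.262, 0.0112]
tool_rot: [-0.0, 0.162, 0.987, 0.0]
contact_force: [0.4, -0.0, 1.3]
gripper_width: 0.846
grasp_force: 0.0
t: 9.7
eef_pos: [0.4928, -0.262, 0.1531]
tool_rot: [0.0, 0.162, 0.987, -0.0]
contact_force: [1.2, -0.9, -0.3]
gripper_width: 0.85
grasp_force: 0.0
```

```bash
python3 -m creep '[[1,0,10,40,0,0,0],[1,2,30,10,0,0,0],[1,4,45,0,0,0,0],[1,4,45,0,0,0,0],[1,4,45,0,0,0,0]]'
python3 -m creep '[[1,4,45,0,0,0,0],[1,4,45,0,0,0,0],[1,4,45,0,0,0,0],[1,4,45,0,0,0,0],[1,4,45,0,0,0,0]]'
python3 -m creep '[[1,2,45,0,0,0,0],[1,2,40,0,0,0,0],[1,0,30,0,0,0,0],[1,0,13,0,0,0,0],[1,0,0,0,0,0,0]]'
python3 - <<'E'
from h import *
im,d=snap('side','side3'); w=cloud('side',d)
it,dt=snap('top','top3'); wt=cloud('top',dt)
a=np.hstack([cv2.resize(im[165:405,260:440],None,fx=2.2,fy=2.2),cv2.resize(it[215:355,240:320],None,fx=3.77,fy=3.77)[:528]])
cv2.imwrite('pics/c3.png',a[:,:,::-1]);print(a.shape)
def circ(W,box,z0,z1,lab):
    u0,v0,u1,v1=box; w=W[v0:v1,u0:u1].reshape(-1,3); w=w[(w[:,2]>z0)&(w[:,2]<z1)]
    if len(w)<5: print(lab,len(w));return
    c,r=cv2.minEnclosingCircle((w[:,:2]*1000).astype(np.float32)); print(lab,len(w),np.round(c,1),round(r,1),np.round(np.median(w,0)*1000,1))
circ(wt,(265,235,335,300),.095,.106,'cup top')
circ(w,(300,220,380,290),.095,.106,'cup side')
circ(wt,(400,230,490,340),.055,.07,'pot top')
circ(w,(330,150,430,240),.055,.07,'pot side')
circ(w,(280,310,320,350),.115,.13,'tall')
print(get_obs()['eef_pos'])
E
```

```text
t: 10.32
eef_pos: [0.507, -0.0857, 0.2021]
tool_rot: [0.001, 0.162, 0.987, 0.0]
contact_force: [1.0, 0.7, -0.1]
gripper_width: 1.007
grasp_force: 0.0
t: 10.95
eef_pos: [0.527, 0.1393, 0.2021]
tool_rot: [0.0, 0.162, 0.987, 0.0]
contact_force: [0.5, 0.1, 0.7]
gripper_width: 1.0
grasp_force: 0.0
t: 11.58
eef_pos: [0.5309, 0.266, 0.2015]
tool_rot: [0.0, 0.162, 0.987, -0.0]
contact_force: [0.7, -1.0, -0.1]
gripper_width: 1.002
grasp_force: 0.0
(528, 698, 3)
cup top 251 [533.5   8. ] 24.0 [536.3   7.9 101. ]
cup side 163 [532.4   9.6] 25.5 [530.2   8.3  99.1]
pot top 694 [ 493.8 -261.2] 27.1 [ 494.3 -260.3   65. ]
pot side 287 [ 508.4 -171.3] 121.2 [ 490.4 -254.2   62.7]
tall 257 [529.8 267.6] 18.0 [528.2 269.9 121.3]
[0.53131986 0.264155   0.20145578]
```

View pics/c3.png

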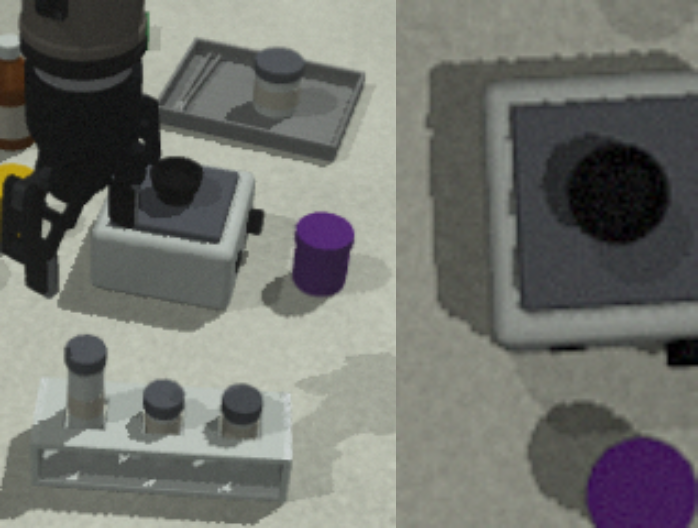

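The pot stands upright in the free part of the tray, with its lid at (278,65) and its measured top at 65 mm against 64 expected. The cup centre is (533,8) and the fingers are above the tall tube. Now grasping the tube below its cap.

```bash
python3 -m creep '[[1,0,1,-30,0,0,0],[1,0,1,-30,0,0,0],[1,0,0,-30,0,0,0],[1,0,0,-25,0,0,0],[1,0,0,-12,0,0,0]]'
python3 -m creep '[[0.5,0,0,0,0,0,0],[0.2,0,0,0,0,0,0],[-0.1,0,0,0,0,0,0],[-0.3,0,0,0,0,0,0],[-0.5,0,0,0,0,0,0]]' 40
python3 -m creep '[[-1,0,0,0,0,0,0],[-1,0,0,0,0,0,0],[-1,0,0,0,0,0,0],[-1,0,0,0,0,0,0]]' 60
```

```text
t: 12.3
eef_pos: [0.5308, 0.2659, 0.0732]
tool_rot: [-0.001, 0.163, 0.987, -0.001]
contact_force: [-0.2, -0.3, -0.2]
gripper_width: 1.001
grasp_force: 0.0
t: 12.92
eef_pos: [0.5318, 0.2683, 0.0753]
tool_rot: [0.001, 0.162, 0.987, 0.001]
contact_force: [-0.9, -0.1, 5.6]
gripper_width: 0.349
grasp_force: 38.8
t: 13.42
eef_pos: [0.5318, 0.2681, 0.0753]
tool_rot: [0.001, 0.162, 0.987, 0.0]
contact_force: [-0.4, -1.7, 7.9]
gripper_width: 0.337
grasp_force: 58.4
```

```bash
python3 -m creep '[[-1,0,0,5,0,0,0],[-1,0,0,15,0,0,0],[-1,0,0,30,0,0,0],[-1,0,0,35,0,0,0],[-1,0,0,30,0,0,0]]'
python3 -m creep '[[-1,0,0,20,0,0,0],[-1,0,-10,5,0,0,0],[-1,0,-25,0,0,0,0],[-1,0,-35,0,0,0,0],[-1,0,-40,0,0,0,0]]'
python3 -m creep '[[-1,0,-40,0,0,0,0],[-1,0,-40,0,0,0,0],[-1,1,-35,0,0,0,0],[-1,1,-20,0,0,0,0],[-1,0,-11,0,0,0,0]]'
python3 -m creep '[[-1,0,0,0,0,0,0],[-1,0,0,0,0,0,0],[-1,0,0,0,0,0,0]]'
python3 - <<'E'
from h import *
im,d=snap('side','side4'); w=cloud('side',d)
a=cv2.resize(im[160:320,250:450],None,fx=3.5,fy=3.5); cv2.imwrite('pics/c4.png',a[:,:,::-1])
m=(w[...,2]>.14)&(w[...,2]<.205)&(abs(w[...,0]-.53)<.06)&(abs(w[...,1]-.01)<.06)&(im.min(2)>70)
v,u=np.nonzero(m)
for z in(.15,.16,.17,.18):
    k=m&(abs(w[...,2]-z)<.006); p=w[k]
    if len(p): print(z,len(p),np.round(np.median(p,0)*1000,1),np.round(p.min(0)*1000),np.round(p.max(0)*1000))
print(get_obs()['eef_pos'])
E
```

```text
t: 14.05
eef_pos: [0.5312, 0.268, 0.1914]
tool_rot: [0.0, 0.162, 0.987, 0.0]
contact_force: [0.0, -0.3, -0.8]
gripper_width: 0.344
grasp_force: 59.1
t: 14.68
eef_pos: [0.53, 0.1548, 0.2131]
tool_rot: [-0.001, 0.163, 0.987, -0.001]
contact_force: [0.3, 0.2, -0.4]
gripper_width: 0.341
grasp_force: 59.1
t: 15.3
eef_pos: [0.5317, 0.0089, 0.2134]
tool_rot: [-0.001, 0.164, 0.986, -0.001]
contact_force: [0.0, 0.1, -0.3]
gripper_width: 0.337
grasp_force: 59.1
t: 15.68
eef_pos: [0.533, 0.0131, 0.2142]
tool_rot: [-0.0, 0.161, 0.987, 0.0]
contact_force: [0.9, 0.0, -1.2]
gripper_width: 0.34
grasp_force: 59.1
0.15 55 [527.4  22.2 150.9] [517.  11. 145.] [542.  28. 156.]
0.16 75 [527.3  22.6 159.9] [517.  13. 154.] [543.  28. 166.]
0.17 73 [527.   22.6 169.9] [517.   8. 164.] [542.  28. 176.]
0.18 80 [527.2  23.2 180.6] [517.   8. 174.] [543.  30. 186.]
[0.53300674 0.01293102 0.21421995]
```

View pics/c4.png

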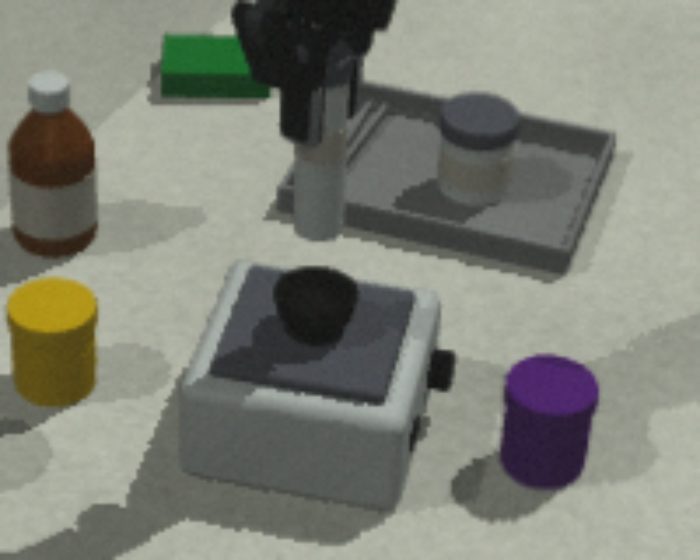

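The tube hangs vertical with its foot at about (318,235), roughly over the cup at (316,290). I'll correct by a few mm and check just above the rim.

```bash
python3 -m creep '[[-1,1,-3,-5,0,0,0],[-1,0,0,-12,0,0,0],[-1,0,0,-12,0,0,0],[-1,0,0,-8,0,0,0],[-1,0,0,0,0,0,0]]'
python3 -m creep '[[-1,0,0,0,0,0,0],[-1,0,0,0,0,0,0]]'
python3 - <<'E'
from h import *
from scipy.optimize import least_squares
im,d=snap('side','side5'); w=cloud('side',d)
a=cv2.resize(im[200:280,300:390],None,fx=7,fy=7,interpolation=cv2.INTER_CUBIC); cv2.imwrite('pics/c5.png',a[:,:,::-1])
def fit(m,r):
    p=w[m][:,:2]; 
    s=least_squares(lambda c:np.hypot(*(p-c).T)-r,[.533,-.005],loss='soft_l1',f_scale=.002); return len(p),np.round(s.x*1000,1)
base=(abs(w[...,0]-.533)<.03)&(abs(w[...,1]-.01)<.03)
print('tube',fit(base&(w[...,2]>.115)&(w[...,2]<.150)&(im.min(2)>70),.014))
c=base&(w[...,2]>.097)&(w[...,2]<.105)
k=(w[c][:,:2]*1000).astype(np.float32);print('cup',len(k),cv2.minEnclosingCircle(k))
print(get_obs()['eef_pos'])
E
```

```text
t: 16.35
eef_pos: [0.5334, 0.009, 0.1763]
tool_rot: [-0.001, 0.162, 0.987, -0.0]
contact_force: [-0.3, 0.3, -0.4]
gripper_width: 0.339
grasp_force: 59.1
t: 16.6
eef_pos: [0.5344, 0.009, 0.1777]
tool_rot: [0.0, 0.162, 0.987, 0.0]
contact_force: [-0.4, 0.0, -0.9]
gripper_width: 0.338
grasp_force: 59.1
tube (207, array([532.6,   7.6]))
cup 100 ((529.6985473632812, 10.523209571838379), 25.623416900634766)
[0.53433567 0.00904954 0.17768131]
```

View pics/c5.png

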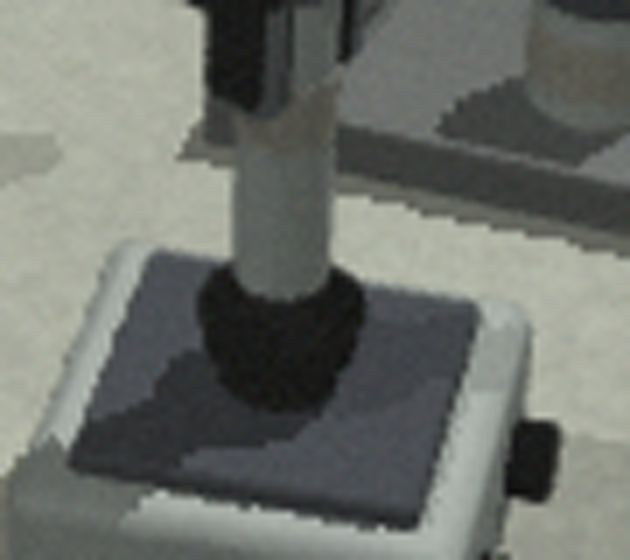

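The tube's axis (u≈283) is centred over the cup (198–367). It sits about 1.5 mm low in y, so I'll shift +1.5 mm and lower it gently.

```bash
python3 -m creep '[[-1,0,1.5,-4,0,0,0],[-1,0,0,-5,0,0,0],[-1,0,0,-4,0,0,0],[-1,0,0,-2,0,0,0],[-1,0,0,0,0,0,0]]'
python3 -m creep '[[-1,0,0,-2,0,0,0],[-1,0,0,0,0,0,0]]'
python3 -m creep '[[-1,0,0,-1,0,0,0],[-1,0,0,-1,0,0,0],[-1,0,0,0,0,0,0]]'
```

```text
t: 17.27
eef_pos: [0.5339, 0.0104, 0.1621]
tool_rot: [-0.0, 0.162, 0.987, -0.0]
contact_force: [0.3, -0.8, -0.6]
gripper_width: 0.343
grasp_force: 59.1
t: 17.52
eef_pos: [0.534, 0.0105, 0.1602]
tool_rot: [-0.0, 0.162, 0.987, -0.0]
contact_force: [-0.0, -0.2, -0.6]
gripper_width: 0.336
grasp_force: 59.1
t: 17.9
eef_pos: [0.534, 0.0105, 0.1582]
tool_rot: [-0.0, 0.162, 0.987, -0.0]
contact_force: [0.8, -0.2, -0.7]
gripper_width: 0.338
grasp_force: 59.1
```

```bash
python3 -m creep '[[-1,0,0,-1,0,0,0],[-1,0,0,-1,0,0,0],[-1,0,0,0,0,0,0]]' 80
python3 -m creep '[[-1,0,0,-1,0,0,0],[-1,0,0,-1,0,0,0],[-1,0,0,0,0,0,0]]'
python3 -m creep '[[-1,0,0,-1,0,0,0],[-1,0,0,0,0,0,0]]'
```

```text
t: 18.27
eef_pos: [0.5343, 0.0105, 0.1567]
tool_rot: [0.0, 0.162, 0.987, 0.0]
contact_force: [-0.5, -0.2, 4.0]
gripper_width: 0.332
grasp_force: 78.2
t: 18.65
eef_pos: [0.5343, 0.0104, 0.1546]
tool_rot: [0.0, 0.162, 0.987, 0.0]
contact_force: [-1.9, -1.2, 6.2]
gripper_width: 0.334
grasp_force: 78.1
t: 18.9
eef_pos: [0.5344, 0.0104, 0.1537]
tool_rot: [0.0, 0.162, 0.987, 0.0]
contact_force: [-0.8, -0.9, 7.1]
gripper_width: 0.336
grasp_force: 78.1
```

```bash
python3 -m creep '[[-1,0,0,-1,0,0,0],[-1,0,0,-1,0,0,0],[-1,0,0,-1,0,0,0],[-1,0,0,0,0,0,0]]'
python3 -m creep '[[-1,0,0,-1,0,0,0],[-1,0,0,0,0,0,0]]'
python3 -m creep '[[-1,0,0,-0.5,0,0,0],[-1,0,0,0,0,0,0]]'
```

```text
t: 19.4
eef_pos: [0.5345, 0.0104, 0.1509]
tool_rot: [0.0, 0.162, 0.987, 0.0]
contact_force: [-2.3, -1.2, 8.8]
gripper_width: 0.335
grasp_force: 78.0
t: 19.65
eef_pos: [0.5345, 0.0103, 0.15]
tool_rot: [0.0, 0.162, 0.987, 0.0]
contact_force: [-2.0, -0.3, 9.9]
gripper_width: 0.333
grasp_force: 78.0
t: 19.9
eef_pos: [0.5346, 0.0103, 0.1496]
tool_rot: [0.001, 0.162, 0.987, 0.0]
contact_force: [-2.3, -0.9, 10.5]
gripper_width: 0.333
grasp_force: 78.0
```

```bash
python3 -m creep '[[-1,0,0,-0.5,0,0,0],[-1,0,0,-0.3,0,0,0],[-1,0,0,0,0,0,0]]'
python3 -m creep '[[-1,0,0,-0.4,0,0,0],[-1,0,0,0,0,0,0]]'
```

```text
t: 20.27
eef_pos: [0.5349, 0.0102, 0.1492]
tool_rot: [0.001, 0.162, 0.987, 0.0]
contact_force: [-3.1, -0.9, 12.2]
gripper_width: 0.336
grasp_force: 77.9
t: 20.52
eef_pos: [0.5352, 0.0101, 0.1492]
tool_rot: [0.001, 0.162, 0.987, 0.0]
contact_force: [-2.6, -1.8, 14.8]
gripper_width: 0.331
grasp_force: 77.9
```

```bash
python3 -m creep '[[-1,0,0,-0.4,0,0,0],[-1,0,0,-0.4,0,0,0],[-1,0,0,0,0,0,0]]'
python3 -m creep '[[-1,0,0,0,0,0,0],[-1,0,0,0,0,0,0],[-1,0,0,0,0,0,0],[-1,0,0,0,0,0,0]]'
python3 - <<'E'
from h import *
im,d=snap('side','side6'); a=cv2.resize(im[150:400,250:450],None,fx=2.4,fy=2.4,interpolation=cv2.INTER_CUBIC); cv2.imwrite('pics/c6.png',a[:,:,::-1])
o=get_obs();print(o['t'],o['eef_pos'],o['contact_force'])
E
```

```text
t: 20.9
eef_pos: [0.5359, 0.0099, 0.1491]
tool_rot: [0.002, 0.163, 0.987, 0.001]
contact_force: [-3.6, -2.6, 20.1]
gripper_width: 0.334
grasp_force: 77.8
t: 21.4
eef_pos: [0.5359, 0.0099, 0.1491]
tool_rot: [0.002, 0.163, 0.987, 0.0]
contact_force: [-3.7, -1.8, 20.7]
gripper_width: 0.332
grasp_force: 77.8
21.45 [0.53587508 0.00987682 0.14909526] [-2.69182598 -1.41987415 20.51248532]
```

View pics/c6.png

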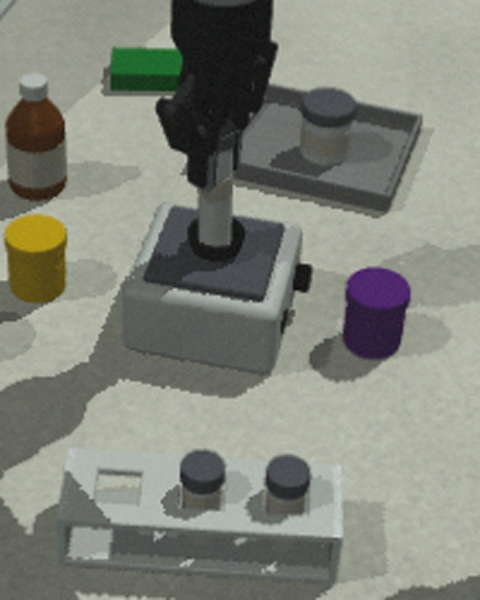

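The tube stands upright in the cup at (216,235), with the head sunk onto its stop at a steady 20.5 N or so. The pot is upright in the tray at (328,125), and the short tubes are still in the rack.

```bash
python3 -c "
from station import *
print(hand_in())"
```

```text
the job is handed in; nothing more can be done
None
```

The job is handed in at about 21.5 s: the pot stands upright in the tray, and the gripper still holds the tall tube upright in the cup, pressing the head onto its stop with about 20 N.

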